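Fit the clamp handle on the lathe tool post and nip it up

TASK

Fit the loose clamp handle to the lathe's tool post: put the square hole of its head over the square of the clamp nut and press it straight down past the sprung ball until it clicks and sits fully home on the nut's flange, gently, with no more than about 2 kg of push. Then swing the handle clockwise, seen from above, until the nut just comes up tight, and let go; do not wrench it. Leave the other things on the bench where they lie.

Things in the scene. Friction and masses are not known exactly. Their poses are not given: they have to be found in the camera images.
- head (a point): Centre of the loose clamp handle's head, a dark steel block 32 x 32 mm, 38 mm high, standing on the bench. A square hole 15.2 mm wide runs down through it (z), flared to 21.2 mm over its lowest 4 mm; from 17 to 27 mm above the underside a groove 3.8 mm deep runs round inside it. +x points to the handle's arm; grip the bare flat faces at +y and -y, 32 mm apart. About 0.27 kg.
- knob (a point): Centre of the 23 mm black ball knob at the end of the handle's arm: 95 mm out along the head's x, 59 mm above its underside. The arm, a 9 mm rod, leaves the head's +x face 27 mm above the underside and rises to the knob.
- post_top (a point): Middle of the top face of the lathe's four-way tool post, a fixed dark steel block 54 mm square; z up, x and y along its sides. Clamping screws stand 10 mm above this face near its edges. The clamp nut rises from this point. The seat for the head, the upper face of the nut's flange, lies 14 to 36 mm higher, depending on the stack of washers under the nut; this is not reported.
- nut (a joint): Turn of the clamp nut, rad, growing clockwise seen from above: slack 0 to 0.35 at the start, hard stop (tight) at 1.0; stiff, 0.07 N m. Flange 38 mm across; above it a square drive 14 mm wide, 34 mm tall, its top 5 mm tapering to 9.6 mm. At 0 its sides are parallel to post_top's x and y, at q turned q clockwise. The head fits in any quarter turn and turns the nut.
- ball (a joint): Sprung ball in one side of the square, centred 22 mm above the flange, standing out 3.8 mm. Value in m: 0 out (free, or clicked into the head's groove), to -0.003 pressed in. It resists the head with 6 to 12 N from some 24 mm before home, then drags with 1 to 5 N, and clicks out, drawing the head down, in the last 4 mm; on the flange the push rises sharply.
- chuck_key: Bystander: chuck key, a T of steel, stem 65 mm, bar 96 mm, 15 mm thick, lying flat; origin under the stem near the bar.
- brush: Bystander: paint brush with a red handle, 160 mm, lying flat; origin at its underside.
- disc: Bystander: slitting saw disc, 70 mm across with a 22 mm hole, 4 mm thick, lying flat; origin at its underside.
- spanner: Bystander: open spanner, 150 mm, lying flat; origin at its underside.
- screwdriver: Bystander: screwdriver with an orange handle, 170 mm, lying flat; origin at its underside.
- blank: Bystander: stepped brass blank standing on end, 32 mm across and 52 mm high; origin at its underside.
- tin: Bystander: closed tin, 74 mm across and 60 mm high; origin at its underside.
- vblock: Bystander: steel V block, 45 x 34 x 32 mm high; origin at its underside.
There are look-alikes about, which are no part of the job. Leave any white look-alike of the part that bears head alone.

How it is judged:
By the outcome, as a careful person would: the job done as asked, in the order asked, and still so for the second after the job is handed in, with the robot touching nothing.
It also fails if it takes over 61 s, if anything falls off the work surface, if the arm or the gripper's body presses on something with over 40 N, if the wrist force passes 120 N, or if a joint passes its speed limit or range.

ROBOT

A 7-joint arm with a two-finger parallel gripper is mounted at the origin on the work surface. World frame = base frame: x ahead of the robot, y to its left, z up, the work surface at z = 0. Lengths are in m, angles in rad, forces in N, time in s.
With the tool pointing down it reaches from about 0.4 to 0.875 m from the base axis. Payload 19.3 kg.
Tool frame: the origin (TCP) lies at the very end of the fingers, on their centre line; the grasp point (between the pads) lies bot.grasp_offset behind it (bot.grasp_offset is the distance from the TCP to the grasp point, in m); z points along the fingers, y is the direction in which the jaws open and shut (so a half turn about z gives the same grasp; the last joint's range is limited). The gripper opens to 85 mm and grips with 20 to 120 N. Pads are 22 mm wide; open, the fingers measure 114 mm over their backs; the gripper's body (76 mm by 85 mm) begins 54 mm behind the grasp point. The pads swing forward as they close: fully open they stand 13 mm farther back than shut.
Start: joints at [1.196, 0.521, -0.036, 1.599, 0.021, 1.021, -0.113], TCP at [0.188, -0.596, 0.204] pointing down, gripper open.
Joint ranges: [-2.91, 2.91], [-0.3, 2.13], [-1.5, 1.42], [0.17, 2.43], [-1.26, 4.41], [0.16, 1.93], [-2.52, 2.52]. Speed limits (rad/s): [1.89, 1.89, 2.39, 2.39, 3.01, 3.01, 3.01].

INTERFACE

Orientations are given as [roll, pitch, yaw] about the fixed x, y, z axes, in that order (R = Rz(yaw) Ry(pitch) Rx(roll)).
In Python, from workcell import bot gives the robot as it stands. The module is installed in compiled form; this text tells all that it offers.
- The arm moves only by the shell command python3 -m handwheel 'ROWS' [OPENING] [FORCE]. ROWS is JSON, a list of rows, each a list of 6 numbers: the shift along the tool's x, y, z as a fraction of full scale, then the turn, a rotation vector about the tool's x, y, z as a fraction of full scale. In form: [[x, y, z, rx, ry, rz], ...]. A call has 1 to 8 rows; each row shifts and turns the commanded pose from where the row before left it, along the tool's axes as they then stand; what a row does not reach is not made up. Full scale, the value 1, is 0.025 m for a shift and 360 degrees for a turn. A row lasts 1/8 s, in which the tool goes at most 62.5 mm and 10.7 degrees, less where a joint would pass 70% of its speed; a pose out of reach is approached as far as the arm can. A call with a number of a shift or a turn outside -1 to 1 is refused whole. A call with a gripper value outside its range is refused whole. OPENING is the closure, from -1 (fully open) to 1 (shut), set as the call begins (- or left out, the last holds). The fingers move at their own pace and stop on an object; FORCE is the grip in N (left out, the last holds). Time passes only in rows, so rows that do not move let the fingers close. It gives the time, the measured TCP pose, the force and the opening at its end, in the units of the state.
- bot.observe(): the state, without advancing time (a new reading comes with each control period).
- bot.grab_frame(name): name is "scene" or "side" or "wrist"; returns a dict with "pixels" (420x560x3 uint8, blue, green, red), "vertical_fov" (degrees; the focal length in pixels is half the picture's height over the tangent of half this angle, whatever the lens; pixels are square), "cx", "cy" (the principal point, pixels), "R" (3x3) and "t" (3): a world point X has camera coordinates R X + t. Camera axes: x right, y down, z forward; pixel columns grow to the right and rows downward; lengths in m; the calibration is good to about 2 mm. A picture is of the moment at which its call begins. There is no depth.
- bot.job_done(): hands the job in, once; it reports no verdict.
Trained networks look in a picture, given as the dict that the camera call returned (one of the last four; its "shot" number tells which), for a name from the list of things; names that differ only in an ending like _2 or _b are one class to them, and where a whole thing is asked for, a point or a joint stands for the part that bears it (a point fixed in the world has none). Each returns a list of dicts, best first, with "score" (0 to 1); they miss things now and then, are a little off and sometimes report something else, mostly with a low value. They report only what shows in the picture. A call takes as long as a camera call. They do not tell look-alikes from the thing itself.
- bot.trace(picture, thing): "region" (420x560 bool, what is visible of it) and "point" ([column, row] in pixels, amid what is visible of it).
The state is a dict: "clock": time; "qpos": joint angles; "qd": joint speeds; "joint_efforts": joint torques, N m; "position": TCP position; "tool_rot": TCP orientation; "force": force on the tool from outside, world axes, zero at the start; "moment": the same for the moment, N m; "grip_width": finger opening in m.
Only numpy, scipy, OpenCV 4.12 (cv2) and the standard library are available. Lean on these libraries where they do the work, as an engineer would, in place of code of your own. Each camera call takes 0.05 s, during which the arm holds its last target.

## Working session

There is one attempt and no reset: what is moved stays moved. The work goes in short steps, Python scripts to look and compute and a shell command to move; the robot and the scene stay as the last step left them, time stands still between calls to the robot, and variables do not carry over. Pictures are saved under pics/ and viewed, and the job is handed in when it is done.

```bash
mkdir -p pics; ls; cat > h.py <<'E'
import numpy as np, cv2
from workcell import bot
def snap(n,f):
    p=bot.grab_frame(n); cv2.imwrite('pics/'+f,p["pixels"]); return p
def K(p):
    h,w=p["pixels"].shape[:2]
    f=h/2/np.tan(np.radians(p["vertical_fov"])/2); return f
def proj(p,X):
    X=np.atleast_2d(X); c=X@np.array(p["R"]).T+np.array(p["t"]); f=K(p)
    return np.c_[p["cx"]+f*c[:,0]/c[:,2],p["cy"]+f*c[:,1]/c[:,2]]
def ray(p,uv):
    f=K(p); d=np.array([(uv[0]-p["cx"])/f,(uv[1]-p["cy"])/f,1.]); R=np.array(p["R"])
    return -R.T@np.array(p["t"]), R.T@d
def atz(p,uv,z):
    o,d=ray(p,uv); return o+d*(z-o[2])/d[2]
E
python3 - <<'E'
from h import *
s=bot.observe()
for k,v in s.items(): print(k,np.round(v,4))
print(bot.grasp_offset)
for n in ["scene","side","wrist"]:
    p=snap(n,n+"0.png"); print(n,p["vertical_fov"],p["cx"],p["cy"],np.round(p["R"],3).tolist(),np.round(p["t"],3), [k for k in p])
E
```

```text
pics
clock 0.0
qpos [ 1.1958  0.522  -0.0363  1.6     0.0212  1.0211 -0.1128]
qd [-0.0009 -0.0015 -0.0015 -0.0001  0.0001  0.0024 -0.0018]
joint_efforts [-1.80000e-03 -9.27116e+01  1.97730e+00 -3.69934e+01  1.74000e-02
  8.10000e-03 -0.00000e+00]
position [ 0.1874 -0.5959  0.2035]
tool_rot [-3.1405e+00  1.0000e-04  3.0470e-01]
force [0.2983 0.0181 0.3225]
moment [ 0.0066  0.0302 -0.0129]
grip_width 0.0852
0.0187
scene 51.92918908585462 268.55780857084113 212.4029146854608 [[0.884, 0.467, 0.003], [0.358, -0.674, -0.646], [-0.3, 0.572, -0.763]] [-0.427 -0.018  1.513] ['pixels', 'vertical_fov', 'cx', 'cy', 'R', 't', 'shot']
side 42.76529019051978 280.7884457036319 212.97496264709412 [[-0.999, -0.038, -0.022], [-0.011, 0.703, -0.711], [0.042, -0.71, -0.703]] [0.487 0.089 1.731] ['pixels', 'vertical_fov', 'cx', 'cy', 'R', 't', 'shot']
wrist 60.77253469378548 281.07741209935693 210.2592185078884 [[0.3, -0.954, -0.001], [-0.912, -0.287, 0.294], [-0.281, -0.087, -0.956]] [-0.624 -0.038  0.38 ] ['pixels', 'vertical_fov', 'cx', 'cy', 'R', 't', 'shot']
```

View pics/scene0.png

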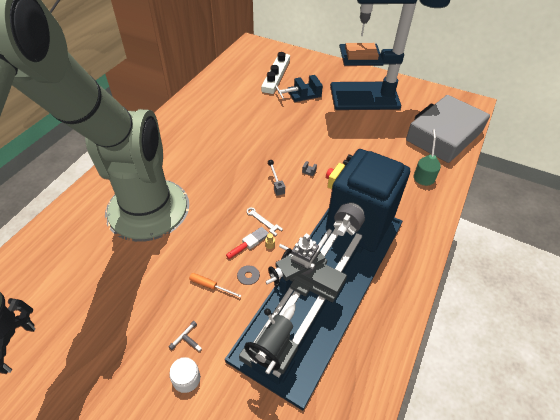

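View pics/side0.png

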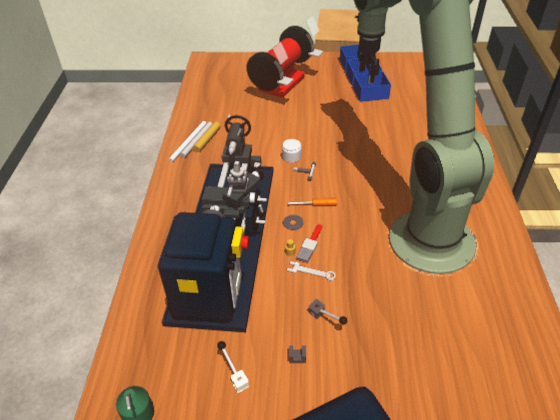

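View pics/wrist0.png

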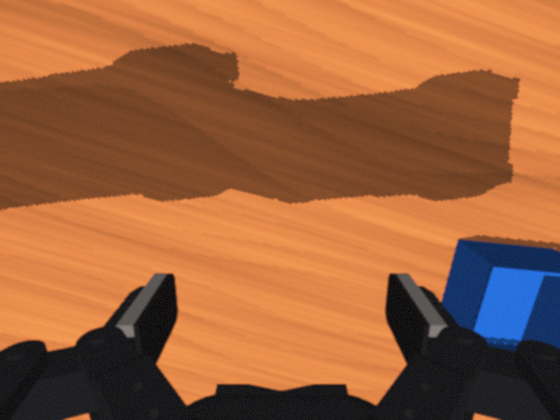

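Scene view: dark handle has its head at about (279,187) and knob at (270,163). Side view: head (317,309), knob (343,321). Candidates in the side view are the dark handle (317,309), the white look-alike (240,380) and the V block (297,354). The tool post with the nut is near scene (305,245) and side (238,175). I'll measure these and take close crops.

```bash
cat >> h.py <<'E'
def tri(ps,uvs):
    A=np.zeros((3,3));b=np.zeros(3);rs=[]
    for p,uv in zip(ps,uvs):
        o,d=ray(p,uv); d=d/np.linalg.norm(d); M=np.eye(3)-np.outer(d,d); A+=M;b+=M@o; rs.append((M,o))
    X=np.linalg.solve(A,b); return X,[np.linalg.norm(M@(X-o)) for M,o in rs]
def crop(p,c,r,k):
    x,y=int(c[0]),int(c[1]); return cv2.resize(p["pixels"][max(0,y-r):y+r,max(0,x-r):x+r],None,fx=k,fy=k,interpolation=cv2.INTER_CUBIC)
E
python3 - <<'E'
from h import *
a=snap("scene","s1.png"); b=snap("side","d1.png")
for n in ["head","knob","post_top","nut"]:
    for m,p in (("scene",a),("side",b)):
        for r in bot.trace(p,n)[:3]: print(n,m,r["score"],np.round(r["point"],1),r["region"].sum())
X,e=tri([a,b],[(270,163),(343,321)]);print("knob",X,e)
X,e=tri([a,b],[(279,187),(317,309)]);print("head",X,e)
X,e=tri([a,b],[(308,240),(238,170)]);print("nut",X,e)
cv2.imwrite("pics/c1.png",np.vstack([np.hstack([crop(a,(276,178),35,5),crop(a,(306,245),35,5)]),]))
cv2.imwrite("pics/c2.png",np.hstack([crop(b,(328,312),35,5),crop(b,(238,178),35,5)]))
E
```

```text
head scene 0.74 [263.5 220.3] 184
head scene 0.73 [279.1 186.7] 165
head side 0.84 [239.  379.8] 288
head side 0.79 [321.2 311. ] 407
knob scene 0.45 [278.8 185.8] 179
knob side 0.84 [236.5 376.2] 397
knob side 0.57 [318.1 309. ] 289
post_top scene 0.76 [307.2 274.4] 3061
post_top side 0.74 [321.1 203.3] 218
post_top side 0.64 [295.6 354. ] 262
post_top side 0.63 [238.7 197.7] 2330
nut scene 0.61 [304.5 246.1] 176
nut side 0.58 [236.2 167.7] 139
knob [0.30355532 0.35086925 0.05486915] [np.float64(0.0002384683316742275), np.float64(0.00023846833167415007)]
head [0.37276349 0.2884709  0.01963019] [np.float64(6.996666360060657e-05), np.float64(6.996666360058242e-05)]
nut [ 0.61593247 -0.04454765  0.2519421 ] [np.float64(0.003938902729321413), np.float64(0.00393890272932133)]
```

View pics/c1.png

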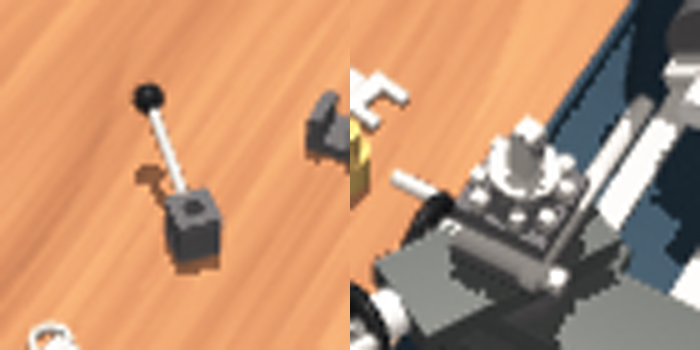

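View pics/c2.png

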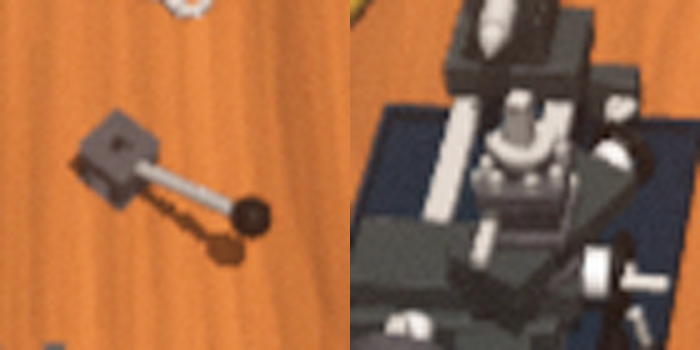

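The crops confirm the choice. The dark head with its black knob stands on the bench, and the bright nut square is on the post. I'll arc around the base and look at the nut from above on the way.

```bash
python3 -m handwheel '[[1,-0.1,-0.6,0,0,-0.0067],[1,-0.1,-0.6,0,0,-0.0067],[1,-0.1,-0.6,0,0,-0.0067],[1,-0.1,-0.6,0,0,-0.0067],[1,-0.1,-0.6,0,0,-0.0067],[1,-0.1,-0.6,0,0,-0.0067],[1,-0.1,-0.6,0,0,-0.0067],[1,-0.1,-0.6,0,0,-0.0067]]' -1
```

```text
clock: 1.65
position: [0.3592, -0.4902, 0.3251]
tool_rot: [3.142, -0.0, 0.644]
force: [0.5, 0.2, 0.3]
grip_width: 0.0856
```

```bash
python3 - <<'E'
from h import *
import h
a=bot.grab_frame("scene"); b=bot.grab_frame("side")
print(tri([a,b],[(280,184.6),(317,305.6)]), tri([a,b],[(307,235.6),(236.6,162.4)]))
s=bot.observe(); print(s["clock"],s["position"],s["tool_rot"],s["qpos"])
E
```

```text
(array([0.37482087, 0.28790641, 0.03435598]), [np.float64(0.0018355717163830137), np.float64(0.0018355717163830243)]) (array([ 0.61641354, -0.050568  ,  0.27698256]), [np.float64(0.0015937456531598896), np.float64(0.0015937456531597372)])
1.75 [ 0.36127117 -0.48926009  0.32616222] [ 3.13937384e+00 -1.42862615e-03  6.47458066e-01] [ 0.94724547  0.3985608  -0.15759596  1.47890491  0.06267562  1.26674969
 -0.14016152]
```

```bash
python3 -m handwheel '[[1,0,-0.3,0,0,-0.0067],[1,0,-0.3,0,0,-0.0067],[1,0,-0.3,0,0,-0.0067],[1,0,-0.3,0,0,-0.0067],[1,0,-0.3,0,0,-0.0067],[1,0,-0.3,0,0,-0.0067],[1,0,-0.3,0,0,-0.0067],[1,0,-0.3,0,0,-0.0067]]'
```

```text
clock: 2.75
position: [0.4991, -0.3487, 0.3846]
tool_rot: [-3.142, 0.0, 0.981]
force: [-0.7, -0.0, -0.3]
grip_width: 0.0854
```

```bash
python3 -m handwheel '[[1,0,-0.2,0,0,-0.0067],[1,0,-0.2,0,0,-0.0067],[1,0,-0.2,0,0,-0.0067],[1,0,-0.2,0,0,-0.0067],[1,0,-0.2,0,0,-0.0067],[1,0,-0.2,0,0,-0.0067],[1,0,-0.2,0,0,-0.0067],[1,0,-0.2,0,0,-0.0067]]'
```

```text
clock: 3.75
position: [0.5844, -0.1688, 0.4245]
tool_rot: [3.142, -0.0, 1.318]
force: [0.0, 0.4, -0.5]
grip_width: 0.0857
```

```bash
python3 -m handwheel '[[1,0,0,0,0,-0.0067],[0,0,0,0,0,0]]'; python3 - <<'E'
from h import *
p=snap("wrist","w1.png"); s=bot.observe(); print(s["clock"],s["position"],s["tool_rot"],s["qpos"])
print(proj(p,[[.6164,-.0506,.277]]))
cv2.imwrite("pics/w1c.png",crop(p,proj(p,[[.6164,-.0506,.265]])[0],70,5))
E
```

```text
clock: 4.0
position: [0.5907, -0.1434, 0.424]
tool_rot: [-3.141, -0.001, 1.362]
force: [-0.7, -0.2, 0.7]
grip_width: 0.0855
4.05 [ 0.59043834 -0.14501877  0.42397805] [-3.14141498e+00 -2.35799932e-05  1.35929352e+00] [ 0.42511231  0.38319281 -0.42717043  1.28355527  0.15578524  1.50733858
 -0.1958628 ]
[[288.46144457  74.10991296]]
```

View pics/w1.png

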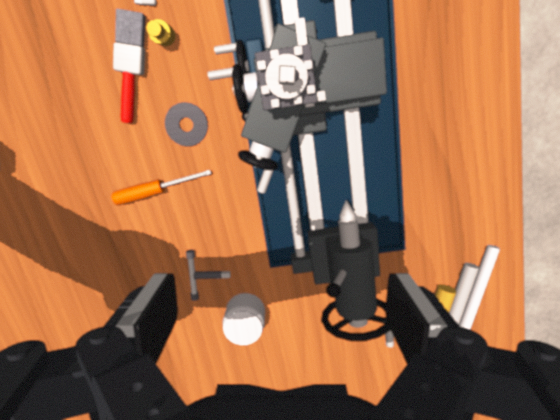

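View pics/w1c.png

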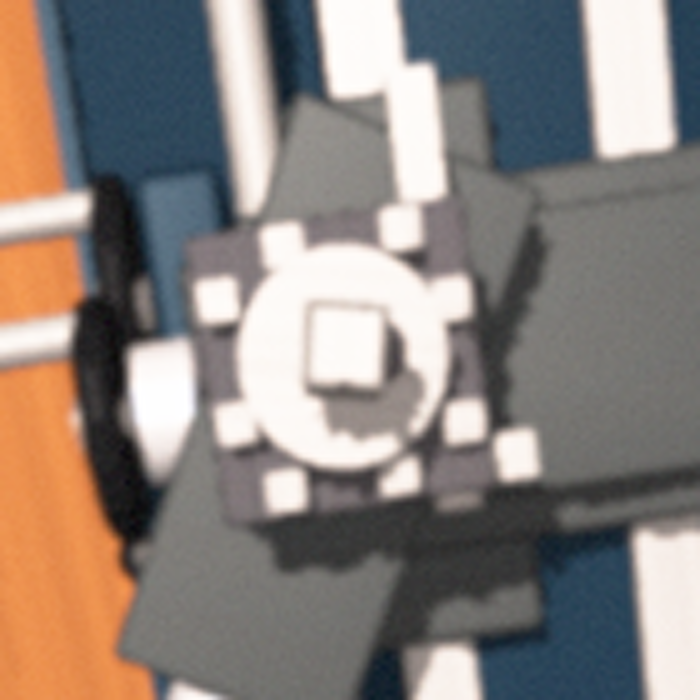

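Wrist view: nut square at about (288,74), its sides about 12° clockwise of the post sides. I'll take a closer look, then go on to the handle.

```bash
python3 -m handwheel '[[1,-0.2,0.6,0,0,-0.007],[1,-0.2,0.6,0,0,-0.007],[0.6,0,0.6,0,0,0],[0,0,0,0,0,0]]'; python3 - <<'E'
from h import *
p=snap("wrist","w2.png"); s=bot.observe(); print(s["clock"],s["position"],s["tool_rot"],s["qpos"])
c=proj(p,[[.6164,-.0506,.265]])[0]; print(c)
np.save("w2.npy",np.array([{k:p[k] for k in p}],dtype=object),allow_pickle=True)
cv2.imwrite("pics/w2c.png",crop(p,c,75,5))
E
```

```text
clock: 4.55
position: [0.5916, -0.0801, 0.3781]
tool_rot: [-3.14, 0.0, 1.445]
force: [0.2, 0.2, 0.7]
grip_width: 0.0856
4.6 [ 0.59184616 -0.08100783  0.3789437 ] [-3.14108876e+00  4.28474138e-04  1.44404903e+00] [ 0.35741136  0.3807952  -0.4663849   1.401362    0.17073568  1.39988107
 -0.23595212]
[308.04624042 156.99396328]
```

View pics/w2c.png

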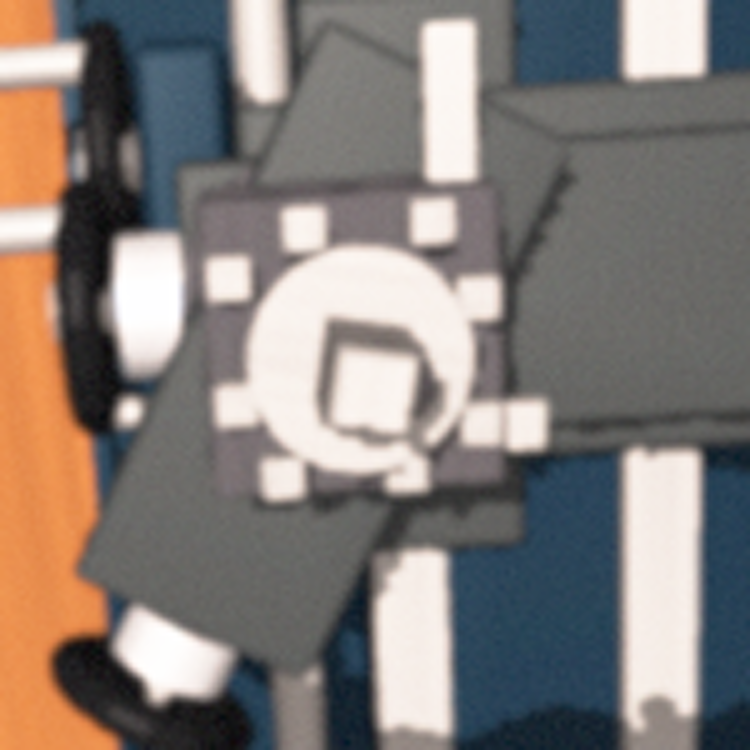

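```bash
python3 - <<'E'
from h import *
p=np.load("w2.npy",allow_pickle=True)[0]
im=p["pixels"][120:192,270:342]; print(p["pixels"].shape)
big=cv2.resize(im,None,fx=8,fy=8,interpolation=cv2.INTER_CUBIC)
big=np.clip(255*(big/255.)**1.5,0,255).astype(np.uint8)
for i in range(0,72,10):
    cv2.putText(big,str(270+i),(i*8,10),0,.35,(0,0,255),1); cv2.putText(big,str(120+i),(0,i*8+4),0,.35,(0,0,255),1)
    cv2.line(big,(i*8,0),(i*8,575),(0,120,0),1); cv2.line(big,(0,i*8),(575,i*8),(0,120,0),1)
cv2.imwrite("pics/w2b.png",big)
E
```

```text
(420, 560, 3)
```

View pics/w2b.png

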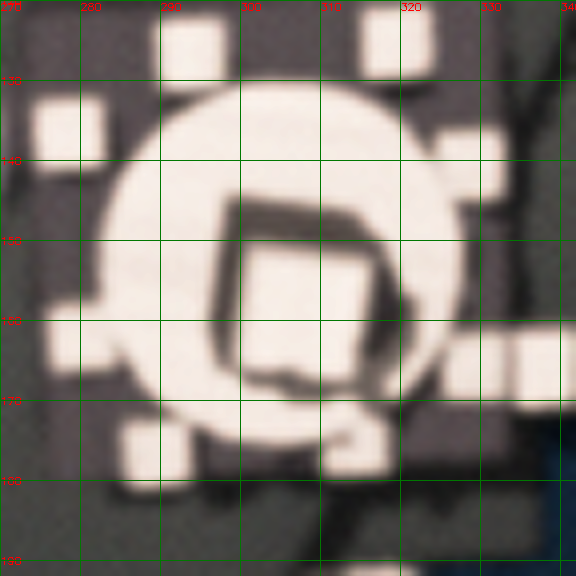

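```bash
cat > fit.py <<'E'
from h import *
from scipy.optimize import least_squares
p=np.load("w2.npy",allow_pickle=True)[0]
f=K(p); 
# flange circle extremes (px)
L,R_,T,B=282.6,327.6,130.2,175.4
th=np.linspace(0,2*np.pi,180,endpoint=False)
def circ(x,y,z,r): return np.c_[x+r*np.cos(th),y+r*np.sin(th),0*th+z]
def res(v):
    q=proj(p,circ(*v,.019)); return [q[:,0].min()-L,q[:,0].max()-R_,q[:,1].min()-T,q[:,1].max()-B]
r=least_squares(res,[.616,-.05,.245]); print("flange",r.x,r.fun)
def sq(x,y,z,w,a):
    c=np.array([[-1,-1],[1,-1],[1,1],[-1,1]])*w/2; C=np.array([[np.cos(a),-np.sin(a)],[np.sin(a),np.cos(a)]])
    return np.c_[c@C.T+[x,y],np.full(4,z)]
if __name__=="__main__":
    o,d=ray(p,(308,158)); print("cam",o)
    for uv in [(273.6,120),(332,117),(276.6,179.4)]: print(atz(p,uv,.215))
    x,y,z=r.x
    for uv in [(300.5,150),(317,152),(314.5,168),(299.5,167)]: print("shoulder",atz(p,uv,z+.029))
    for uv in [(298.4,144.5),(314,146.5),(297,165)]: print("base",atz(p,uv,z))
E
python3 fit.py
```

```text
flange [ 0.61532972 -0.05027565  0.24524681] [-0.02126944  0.02126318  0.02082678 -0.02161118]
cam [ 0.6009976  -0.0052655   0.54830176]
[ 0.59170363 -0.02142496  0.215     ]
[ 0.6442722  -0.02542793  0.215     ]
[ 0.58732457 -0.07601675  0.215     ]
shoulder [ 0.61075092 -0.04310158  0.27424681]
shoulder [ 0.62306341 -0.04618647  0.27424681]
shoulder [ 0.61996174 -0.05820752  0.27424681]
shoulder [ 0.60855275 -0.0559809   0.27424681]
base [ 0.6105404  -0.04232722  0.24524681]
base [ 0.62334366 -0.04562109  0.24524681]
base [ 0.60742882 -0.05937162  0.24524681]
```

```bash
cat > ov.py <<'E'
from fit import *
x,y,z=r.x
ims=[]
for a in (-10,-12.5,-15):
    A=np.radians(a); S=8; im=cv2.resize(p["pixels"][130:182,275:335],None,fx=S,fy=S,interpolation=cv2.INTER_CUBIC)
    im=np.clip(255*(im/255.)**1.5,0,255).astype(np.uint8)
    for (zz,w,c) in ((0,.014,(0,0,255)),(.029,.014,(0,160,0)),(.034,.0096,(255,0,0))):
        q=(proj(p,sq(x,y,z+zz,w,A))+.5-[275,130])*S
        cv2.polylines(im,[q.round().astype(int)],True,c,1)
    ims.append(im)
cv2.imwrite("pics/ov.png",cv2.resize(np.hstack(ims),None,fx=.55,fy=.55,interpolation=cv2.INTER_AREA))
cv2.imwrite("pics/ov1.png",ims[1])
E
python3 ov.py
```

```text
flange [ 0.61532972 -0.05027565  0.24524681] [-0.02126944  0.02126318  0.02082678 -0.02161118]
```

View pics/ov.png

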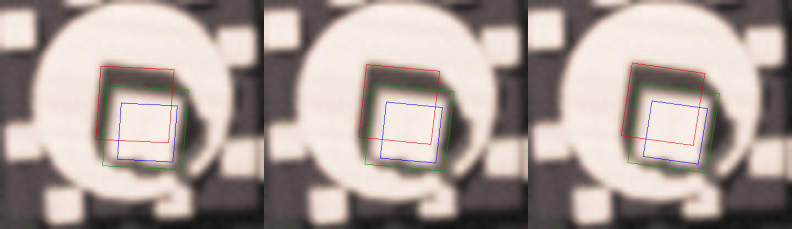

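View pics/ov1.png

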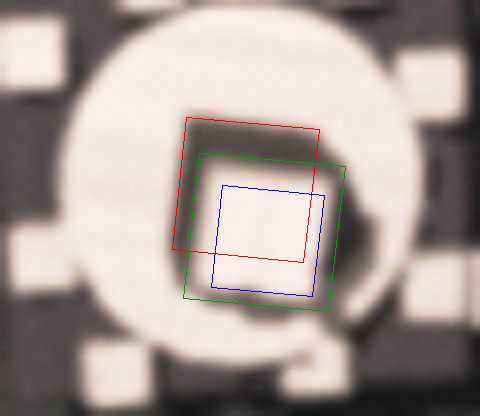

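Model overlay at yaw -12.5° fits well. The nut is at (0.615,-0.050) with the flange at z≈0.245, and the post top is at about 0.21. On to the handle.

```bash
python3 -m handwheel '[[1,-0.6,0,0,0,-0.009],[1,-0.6,0,0,0,-0.009],[1,-0.6,0,0,0,-0.009],[1,-0.6,0,0,0,-0.009],[1,-0.6,0,0,0,-0.009],[1,-0.6,0,0,0,-0.009],[1,-0.4,0,0,0,-0.009],[1,-0.4,0.4,0,0,-0.009]]'
```

```text
clock: 5.6
position: [0.4678, 0.1127, 0.3695]
tool_rot: [3.14, 0.0, 1.901]
force: [-0.7, 0.0, -0.8]
grip_width: 0.0851
```

```bash
python3 -m handwheel '[[1,0,0.8,0,0,-0.009],[1,0,0.8,0,0,-0.009],[1,0,0.8,0,0,-0.009],[1,0,0.8,0,0,-0.009],[1,0,0.8,0,0,-0.009],[0,0,0.8,0,0,-0.009],[0,0,0,0,0,0]]'; python3 - <<'E'
from h import *
p=snap("wrist","w3.png"); s=bot.observe(); print(s["clock"],s["position"],s["tool_rot"],s["qpos"])
np.save("w3.npy",np.array([p],dtype=object),allow_pickle=True)
print(proj(p,[[.3748,.288,.038],[.3036,.3509,.059]]))
E
```

```text
clock: 6.48
position: [0.4145, 0.2241, 0.2484]
tool_rot: [-3.14, -0.001, 2.238]
force: [0.7, -0.5, 0.4]
grip_width: 0.0852
6.525 [0.41509664 0.22419285 0.24927868] [-3.14104684e+00 -2.65418152e-04  2.23665144e+00] [ 0.01357516  0.29791633 -0.77469855  1.90316768  0.2406335   1.03586484
 -0.19732521]
[[289.55646814 101.0125318 ]
 [271.58543959  -9.50984684]]
```

View pics/w3.png

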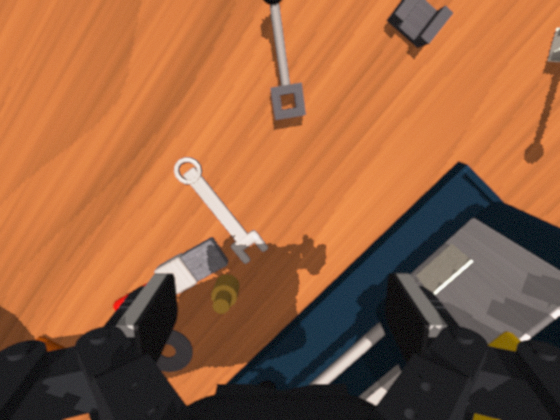

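```bash
python3 -m handwheel '[[1,0,1,0,0,-0.009],[1,0,1,0,0,-0.009],[0,0,1,0,0,0],[0,0,0,0,0,0]]'; python3 - <<'E'
from h import *
p=snap("wrist","w4.png"); s=bot.observe(); print(s["clock"],s["position"],s["tool_rot"])
np.save("w4.npy",np.array([p],dtype=object),allow_pickle=True)
c=proj(p,[[.3748,.288,.038],[.3036,.3509,.059]]);print(c)
x,y=c[0].astype(int); im=cv2.resize(p["pixels"][max(0,y-80):y+50,x-65:x+65],None,fx=4.5,fy=4.5,interpolation=cv2.INTER_CUBIC); print(x-65,max(0,y-80))
cv2.imwrite("pics/w4c.png",im)
E
```

```text
clock: 7.02
position: [0.3832, 0.2622, 0.174]
tool_rot: [-3.14, -0.0, 2.349]
force: [-0.5, -0.1, 0.3]
grip_width: 0.0855
7.075 [0.38370778 0.26247418 0.17484373] [-3.14156232e+00 -2.06942995e-05  2.34892918e+00]
[[295.21118543 162.49957287]
 [288.76914239  37.28554872]]
230 82
```

View pics/w4c.png

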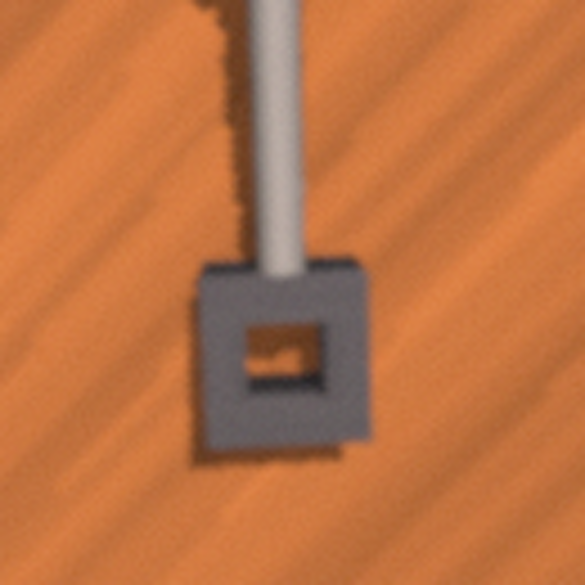

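```bash
python3 - <<'E'
from h import *
p=np.load("w4.npy",allow_pickle=True)[0]
C=np.array([(199,278),(366,268),(371,438),(207,447)])/4.5+[230-.5,82-.5]
W=np.array([atz(p,c,.038) for c in C])[:,:2]; print(W, W.mean(0))
a=lambda v:np.degrees(np.arctan2(v[1],v[0]))
print([np.linalg.norm(W[i]-W[i-1]) for i in range(4)])
print("x dir",a(W[0]-W[3]),a(W[1]-W[2]),"ydir-90",a(W[0]-W[1])-90,a(W[3]-W[2])-90)
s=bot.observe(); P=np.array(s["position"]); y=s["tool_rot"][2]; d=W.mean(0)-P[:2]
print("tool x,y mm",1e3*(d@[np.cos(y),np.sin(y)]),1e3*(d@[np.sin(y),-np.cos(y)]),"yaw",np.degrees(y),P)
E
```

```text
[[0.35025607 0.28673981]
 [0.37126624 0.31006554]
 [0.39532706 0.28816888]
 [0.37397551 0.26461192]] [0.37270622 0.28739654]
[np.float64(0.03243848880148112), np.float64(0.031392942570553625), np.float64(0.032532862572384046), np.float64(0.031793385871472526)]
x dir 136.98817319373165 137.69610443434556 ydir-90 -222.01027813056194 -222.18851337255703
tool x,y mm 25.472893532544386 9.658681066155363 yaw 134.58372831266715 [0.38370778 0.26247418 0.17484373]
```

```bash
python3 -m handwheel '[[1,0.39,0,0,0,-0.008],[0,0,1,0,0,0],[0,0,1,0,0,0],[0,0,1,0,0,0],[0,0,1,0,0,0],[0,0,0.4,0,0,0],[0,0,0,0,0,0]]'; python3 - <<'E'
from h import *
p=snap("wrist","w5.png"); s=bot.observe(); print(s["clock"],s["position"],s["tool_rot"],s["qpos"])
E
```

```text
clock: 7.95
position: [0.3733, 0.2872, 0.0648]
tool_rot: [3.141, 0.0, 2.4]
force: [0.2, -0.6, -0.1]
grip_width: 0.0854
8.0 [0.3734426  0.28736898 0.06508778] [3.14054956e+00 3.69867920e-04 2.39963905e+00] [-0.2807761   0.57636829 -0.65758374  2.08639804  0.57388941  0.66141979
 -0.49790064]
```

View pics/w5.png

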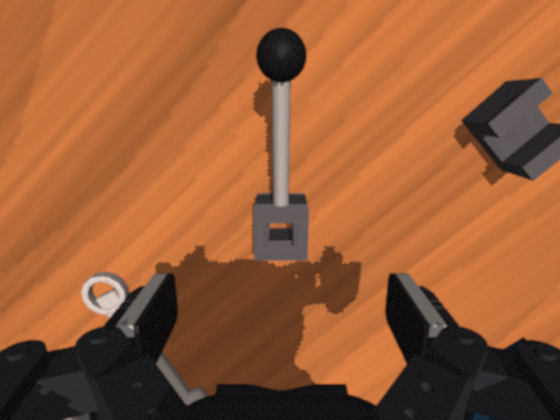

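```bash
python3 - <<'E'
from h import *
p=bot.grab_frame("wrist"); s=bot.observe(); P=np.array(s["position"]); y=s["tool_rot"][2]
for uv in [(105,293),(105,272),(126,293),(155,350),(200,392),(281,228)]:
    W=atz(p,uv,.006 if uv!=(281,228) else .038); d=W[:2]-P[:2]; print(uv,np.round(W,3),"tool mm",np.round(1e3*np.array([d@[np.cos(y),np.sin(y)],d@[np.sin(y),-np.cos(y)]]),1))
E
```

```text
(105, 293) [0.33  0.155 0.006] tool mm [ -57.4 -126.7]
(105, 272) [0.319 0.168 0.006] tool mm [ -40.7 -124.3]
(126, 293) [0.34  0.166 0.006] tool mm [ -57.4 -111.6]
(155, 350) [0.387 0.145 0.006] tool mm [-106.3  -95.7]
(200, 392) [0.438 0.141 0.006] tool mm [-145.9  -64.2]
(281, 228) [0.371 0.29  0.038] tool mm [3.9 0.1]
```

```bash
python3 -m handwheel '[[0.04,0,0.8,0,0,0],[0.04,0,0.8,0,0,0],[0,0,0.8,0,0,0],[0,0,0,0,0,0]]' -1 70; python3 -m handwheel '[[0,0,0,0,0,0],[0,0,0,0,0,0],[0,0,0,0,0,0],[0,0,0,0,0,0],[0,0,0,0,0,0],[0,0,0,0,0,0]]' 1 70
```

```text
clock: 8.55
position: [0.3713, 0.2884, 0.0041]
tool_rot: [-3.141, 0.0, 2.4]
force: [0.1, 0.6, 0.2]
grip_width: 0.0853
clock: 9.3
position: [0.3717, 0.2885, 0.005]
tool_rot: [3.141, 0.001, 2.4]
force: [-2.5, -3.1, 20.5]
grip_width: 0.0293
```

```bash
python3 -m handwheel '[[0,0,0,0,0,0],[0,0,0,0,0,0]]';  python3 - <<'E'
from h import *
p=snap("wrist","w6.png"); s=bot.observe(); print(s["clock"],s["position"],s["tool_rot"],s["qpos"],s["force"],s["moment"])
E
```

```text
clock: 9.55
position: [0.3717, 0.2885, 0.005]
tool_rot: [3.141, 0.001, 2.4]
force: [-2.3, -2.2, 19.6]
grip_width: 0.0295
9.6 [0.37168696 0.28848056 0.00496572] [3.14079803e+00 7.75960300e-04 2.40008558e+00] [-0.3666819   0.67580165 -0.55412639  2.11390064  0.69928294  0.53808103
 -0.61237667] [-2.54286064 -2.70105999 19.92897438] [-0.82411056  0.74045912 -0.0207154 ]
```

View pics/w6.png

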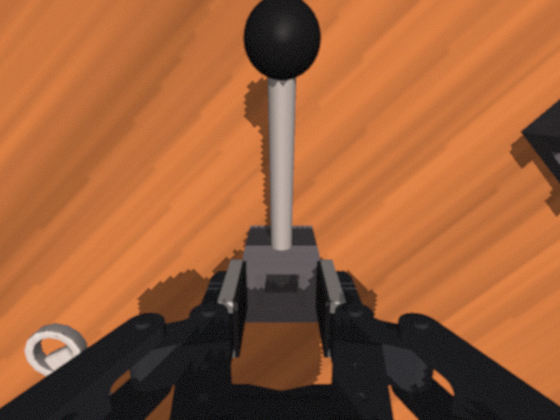

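```bash
python3 -m handwheel '[[0,0,-0.4,0,0,0],[0,0,-0.8,0,0,0],[0,0,-1,0,0,0],[0,0,-1,0,0,0],[0,0,0,0,0,0]]';  python3 - <<'E'
from h import *
p=snap("wrist","w7.png"); s=bot.observe(); print(s["clock"],s["position"],s["tool_rot"],s["force"],s["moment"],s["grip_width"])
np.save("w7.npy",np.array([p],dtype=object),allow_pickle=True)
b=snap("side","d7.png");a=snap("scene","s7.png")
im=p["pixels"][190:340,200:360]; cv2.imwrite("pics/w7c.png",cv2.resize(im,None,fx=4,fy=4,interpolation=cv2.INTER_CUBIC))
c=proj(b,[s["position"]])[0]; d=proj(a,[s["position"]])[0]
cv2.imwrite("pics/d7c.png",np.hstack([crop(b,c,45,4),crop(a,d,45,4)]))
E
```

```text
clock: 10.22
position: [0.3721, 0.2888, 0.0856]
tool_rot: [3.139, 0.001, 2.4]
force: [-0.0, -0.6, -2.9]
grip_width: 0.0293
10.275 [0.37173585 0.28830319 0.0845179 ] [3.14048461e+00 4.13005005e-04 2.39963181e+00] [-0.3682238  -0.14223225 -2.33511605] [-0.02412653  0.03344298 -0.01951332] 0.029396216277128875
```

View pics/w7c.png

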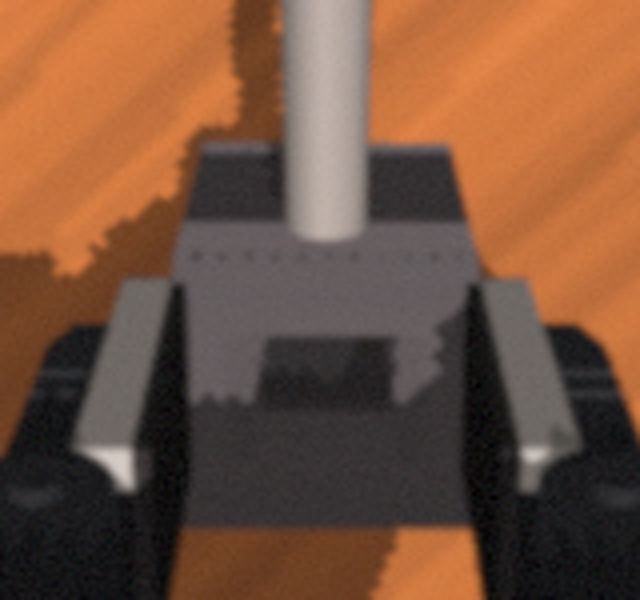

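View pics/d7c.png

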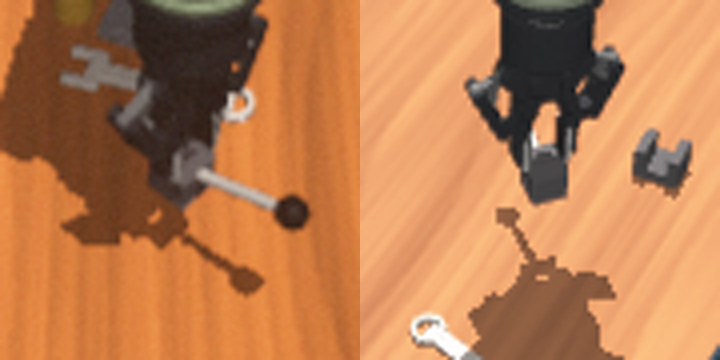

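```bash
python3 - <<'E'
from h import *
p=np.load("w7.npy",allow_pickle=True)[0]; P=np.array([.37173585,.28830319,.0845]); y=2.39963
f=lambda u,v,h=.033:[round(1e3*t,1) for t in (lambda d:(d@[np.cos(y),np.sin(y)],d@[np.sin(y),-np.cos(y)]))(atz(p,(u-.5,v-.5),P[2]+h)[:2]-P[:2])]
for n,u,v in [("front edge",282,245.5),("back edge",282,321.75),("hole front",282,274.25),("hole back",282,292),("hole L",266.2,283),("hole R",298,283),("front L",245.5,245.5),("front R",319,245.5)]: print(n,f(u,v))
E
```

```text
front edge [np.float64(17.9), np.float64(0.8)]
back edge [np.float64(-18.9), np.float64(0.9)]
hole front [np.float64(4.6), np.float64(0.8)]
hole back [np.float64(-3.9), np.float64(0.8)]
hole L [np.float64(0.5), np.float64(-6.0)]
hole R [np.float64(0.4), np.float64(7.7)]
front L [np.float64(17.9), np.float64(-14.3)]
front R [np.float64(17.9), np.float64(16.3)]
```

```bash
python3 - <<'E'
from h import *
p=np.load("w7.npy",allow_pickle=True)[0]
a=cv2.imread("pics/w6.png"); b=p["pixels"]
cv2.imwrite("pics/cmp.png",np.hstack([a[0:340,180:380],b[0:340,180:380]])); 
P=np.array([.37173585,.28830319,.0845]); y=2.39963
o,d=ray(p,(281,210)); e=o-P; print("cam in tool",e@[np.cos(y),np.sin(y),0],e@[np.sin(y),-np.cos(y),0],e[2])
ex=np.array([np.cos(y),np.sin(y),0]);ey=np.array([np.sin(y),-np.cos(y),0])
for n,X in [("knob",.095*ex+[0,0,.054]),("top front",.016*ex+[0,0,.033]),("top back",-.016*ex+[0,0,.033]),("bot front",.016*ex+[0,0,-.005]),("hole f",.0076*ex+[0,0,.033]),("hole b",-.0076*ex+[0,0,.033])]: print(n,proj(p,[P+X])[0]+.5)
E
```

```text
cam in tool 0.07563607057097178 0.0002787504180208622 0.17119545785320672
knob [279.52242448  31.99188494]
top front [279.98164206 249.64897815]
top back [280.07839164 316.18831021]
bot front [280.08685814 220.47977137]
hole f [280.00820038 267.91440756]
hole b [280.05412319 299.4977316 ]
```

View pics/cmp.png

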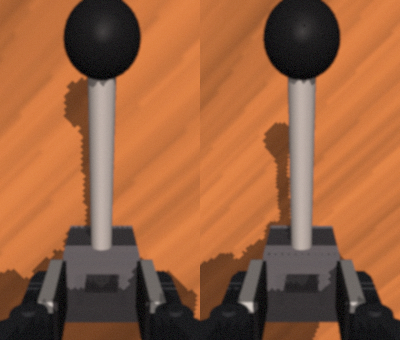

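The head sits square in the grip and didn't slip during the lift. It is offset about -2.2 mm along tool x. Next I'll lift, turn to yaw ≈167.6° so the arm points at the robot side with clear swing room, and carry it over.

```bash
python3 -m handwheel '[[0,0,-1,0,0,-0.0105],[0,0,-1,0,0,-0.0105],[0,0,-1,0,0,-0.0105],[0,0,-1,0,0,-0.0105],[0,0,-1,0,0,-0.0105],[0,0,-1,0,0,-0.0105],[0,0,-1,0,0,-0.0105],[0,0,-1,0,0,-0.0105]]'; cat > go.py <<'E'
import sys
from h import *
s=bot.observe(); P=np.array(s["position"]); y=s["tool_rot"][2]
def togo(x,yy,z,yaw):
    d=np.array([x,yy,z])-P
    print("clock",round(s["clock"],2),"P",np.round(P,4),"rpy",np.round(np.degrees(s["tool_rot"]),2),"F",np.round(s["force"],1),"M",np.round(s["moment"],2),"w",round(s["grip_width"],4),"q",np.round(s["qpos"],2))
    print("tool units",np.round(np.array([d@[np.cos(y),np.sin(y),0],d@[np.sin(y),-np.cos(y),0],-d[2]])/.025,3),"rz",round(-(yaw-np.degrees(y))/360,4))
togo(*map(float,sys.argv[1:5]))
E
python3 go.py .5 -.045 .36 167.6
```

```text
clock: 11.38
position: [0.3712, 0.2881, 0.284]
tool_rot: [-3.141, -0.001, 2.93]
force: [0.5, -0.4, -3.9]
grip_width: 0.0292
clock 11.38 P [0.3712 0.2881 0.284 ] rpy [-1.7995e+02 -6.0000e-02  1.6789e+02] F [ 0.5 -0.4 -3.9] M [ 0.02 -0.1  -0.  ] w 0.0292 q [ 0.03  0.31 -1.01  1.85  0.29  1.14  0.28]
tool units [ -7.834 -11.947  -3.04 ] rz 0.0008
```

```bash
python3 -m handwheel '[[-0.6,-0.92,-0.4,0,0,0],[-0.6,-0.92,-0.4,0,0,0],[-0.6,-0.92,-0.4,0,0,0],[-0.6,-0.92,-0.4,0,0,0],[-0.6,-0.92,-0.4,0,0,0],[-0.6,-0.92,-0.4,0,0,0],[-0.6,-0.92,-0.4,0,0,0],[-0.6,-0.92,-0.24,0,0,0]]'; python3 -m handwheel '[[-0.6,-0.92,0,0,0,0],[-0.6,-0.92,0,0,0,0],[-0.6,-0.92,0,0,0,0],[-0.6,-0.92,0,0,0,0],[-0.6,-0.92,0,0,0,0],[0,0,0,0,0,0]]'; python3 go.py .6135 -.0498 .33 167.6
```

```text
clock: 12.38
position: [0.4499, 0.0821, 0.3597]
tool_rot: [-3.141, -0.001, 2.928]
force: [1.2, 0.3, -2.5]
grip_width: 0.0292
clock: 13.12
position: [0.4987, -0.0471, 0.3587]
tool_rot: [3.142, -0.002, 2.925]
force: [0.1, 0.3, -3.0]
grip_width: 0.0294
clock 13.12 P [ 0.4987 -0.0471  0.3587] rpy [ 1.800e+02 -1.300e-01  1.676e+02] F [ 0.1  0.3 -3. ] M [ 0.03  0.   -0.03] w 0.0294 q [ 0.66  0.27 -0.85  1.66  0.21  1.31  1.13]
tool units [-4.508  0.88   1.146] rz 0.0
```

```bash
python3 -m handwheel '[[-0.9,0.18,0,0,0,0],[-0.9,0.18,0,0,0,0],[-0.9,0.18,0,0,0,0],[-0.9,0.17,0,0,0,0],[-0.9,0.17,0.6,0,0,0],[0,0,0.8,0,0,0],[0,0,0,0,0,0]]'; python3 go.py .6135 -.0498 .30 167.6; python3 - <<'E'
from h import *
w=snap("wrist","w8.png");b=snap("side","d8.png");a=snap("scene","s8.png")
N=[.6155,-.0503,.279]
cv2.imwrite("pics/d8c.png",np.hstack([crop(b,proj(b,[N])[0],40,5),crop(a,proj(a,[N])[0],40,5)]))
E
```

```text
clock: 14.0
position: [0.6124, -0.0469, 0.3232]
tool_rot: [-3.141, -0.003, 2.929]
force: [0.0, 0.5, -2.6]
grip_width: 0.0294
clock 14.0 P [ 0.6124 -0.0469  0.3232] rpy [-179.99   -0.2   167.82] F [ 0.   0.5 -2.6] M [0.01 0.07 0.02] w 0.0294 q [ 0.5   0.51 -0.8   1.44  0.36  1.35  1.04]
tool units [-0.067 -0.105  0.927] rz 0.0006
```

View pics/d8c.png

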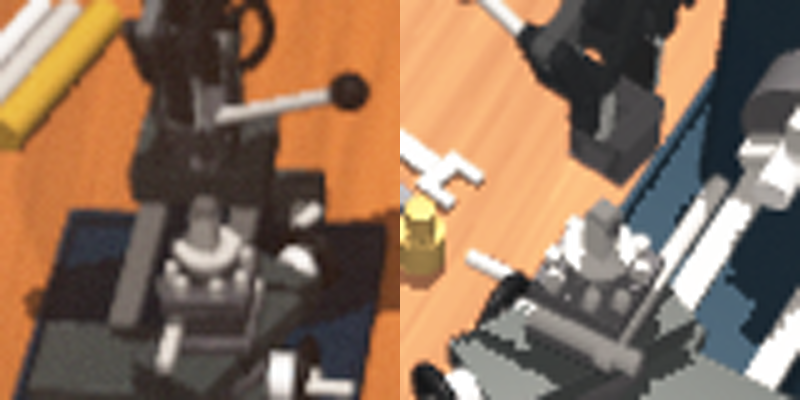

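View pics/w8.png

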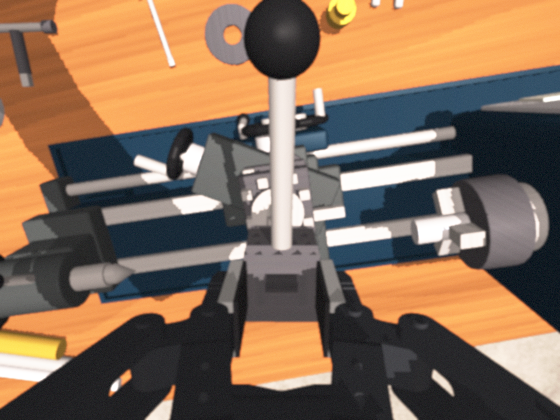

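```bash
python3 -m handwheel '[[-0.07,-0.1,0.4,0,0,0.0006],[0,0,0.4,0,0,0],[0,0,0.2,0,0,0],[0,0,0,0,0,0]]'; python3 go.py .6135 -.0498 .28 167.6
```

```text
clock: 14.65
position: [0.6142, -0.0503, 0.2997]
tool_rot: [-3.142, -0.001, 2.924]
force: [-0.2, -0.3, -2.3]
grip_width: 0.0293
clock 14.65 P [ 0.6142 -0.0503  0.2997] rpy [-1.8000e+02 -4.0000e-02  1.6755e+02] F [-0.2 -0.3 -2.3] M [-0.04 -0.    0.01] w 0.0293 q [ 0.5   0.52 -0.79  1.47  0.38  1.3   1.03]
tool units [0.031 0.015 0.787] rz -0.0001
```

```bash
python3 - <<'E'
from h import *
b=snap("side","d9.png");a=snap("scene","s9.png")
N=[.6155,-.0503,.279]
cv2.imwrite("pics/d9c.png",np.hstack([crop(b,proj(b,[N])[0],35,6),crop(a,proj(a,[N])[0],35,6)])[:,:800])
print(proj(a,[N]),proj(b,[N]))
E
```

```text
[[306.15537724 234.74397133]] [[236.31722404 162.04029686]]
```

View pics/d9c.png

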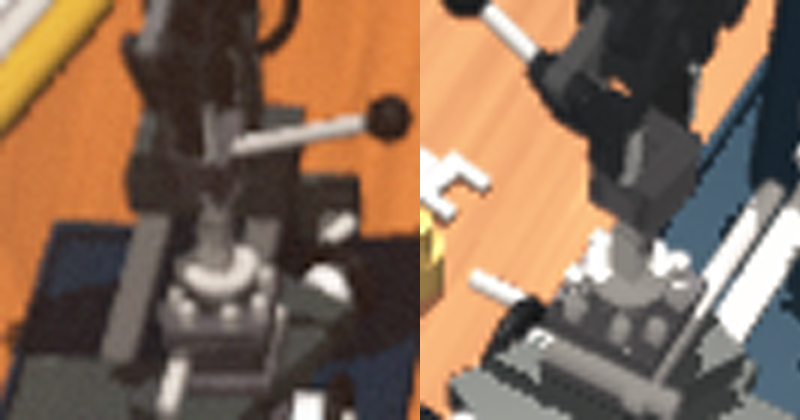

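```bash
python3 -m handwheel '[[0.02,0.01,0.3,0,0,0],[0,0,0.25,0,0,0],[0,0,0.1,0,0,0],[0,0,0,0,0,0]]'; python3 go.py .6135 -.0498 .274 167.6;  python3 -m handwheel '[[0,0,0.1,0,0,0],[0,0,0.1,0,0,0],[0,0,0,0,0,0]]'; python3 go.py .6135 -.0498 .274 167.6
```

```text
clock: 15.25
position: [0.6139, -0.0499, 0.2837]
tool_rot: [3.142, -0.0, 2.924]
force: [-0.3, -0.7, -2.9]
grip_width: 0.0294
clock 15.25 P [ 0.6139 -0.0499  0.2837] rpy [ 1.8000e+02 -2.0000e-02  1.6755e+02] F [-0.3 -0.7 -2.9] M [-0.03 -0.01 -0.05] w 0.0294 q [ 0.5   0.53 -0.79  1.5   0.39  1.27  1.02]
tool units [0.015 0.003 0.386] rz -0.0001
clock: 15.62
position: [0.6139, -0.0499, 0.2787]
tool_rot: [3.142, -0.0, 2.924]
force: [0.9, 0.2, -2.7]
grip_width: 0.0294
clock 15.62 P [ 0.6139 -0.0499  0.2787] rpy [ 1.8000e+02 -1.0000e-02  1.6755e+02] F [ 0.9  0.2 -2.7] M [-0.03 -0.01  0.01] w 0.0294 q [ 0.5   0.54 -0.79  1.5   0.39  1.26  1.02]
tool units [0.015 0.003 0.186] rz -0.0001
```

```bash
for i in 1 2 3; do :; done; python3 -m handwheel '[[0,0,0.06,0,0,0],[0,0,0.06,0,0,0],[0,0,0,0,0,0]]'; python3 go.py .6135 -.0498 .25 167.6
```

```text
clock: 16.0
position: [0.6137, -0.0499, 0.2757]
tool_rot: [-3.142, -0.0, 2.924]
force: [-0.6, 0.1, -3.4]
grip_width: 0.0289
clock 16.0 P [ 0.6137 -0.0499  0.2757] rpy [-1.8000e+02 -2.0000e-02  1.6755e+02] F [-0.6  0.1 -3.4] M [ 0.08  0.3  -0.02] w 0.0289 q [ 0.5   0.54 -0.79  1.51  0.39  1.26  1.01]
tool units [1.000e-02 1.000e-03 1.029e+00] rz -0.0001
```

```bash
python3 -m handwheel '[[0,0,0.06,0,0,0],[0,0,0,0,0,0]]'; python3 go.py .6135 -.0498 .25 167.6
```

```text
clock: 16.25
position: [0.6137, -0.0499, 0.2742]
tool_rot: [-3.142, -0.001, 2.924]
force: [-2.0, 0.9, -3.1]
grip_width: 0.0291
clock 16.25 P [ 0.6137 -0.0499  0.2742] rpy [-1.8000e+02 -3.0000e-02  1.6755e+02] F [-2.   0.9 -3.1] M [ 0.22  0.59 -0.02] w 0.0291 q [ 0.5   0.54 -0.78  1.51  0.39  1.25  1.01]
tool units [0.008 0.002 0.967] rz -0.0001
```

```bash
python3 -m handwheel '[[0.03,0,0,0,0,0],[0,0,0,0,0,0]]'; python3 go.py .6135 -.0498 .25 167.6; python3 -m handwheel '[[0,0,0.05,0,0,0],[0,0,0,0,0,0]]'; python3 go.py .6135 -.0498 .25 167.6
```

```text
clock: 16.5
position: [0.6132, -0.0499, 0.2744]
tool_rot: [-3.142, 0.0, 2.924]
force: [-0.8, 0.5, -3.4]
grip_width: 0.0293
clock 16.5 P [ 0.6132 -0.0499  0.2744] rpy [-1.8000e+02  1.0000e-02  1.6754e+02] F [-0.8  0.5 -3.4] M [0.06 0.18 0.05] w 0.0293 q [ 0.5   0.54 -0.79  1.51  0.39  1.25  1.01]
tool units [-0.01   0.005  0.975] rz -0.0002
clock: 16.75
position: [0.6132, -0.0498, 0.2731]
tool_rot: [3.142, 0.0, 2.924]
force: [-0.5, -0.6, -3.4]
grip_width: 0.0295
clock 16.75 P [ 0.6132 -0.0498  0.2731] rpy [180.     0.   167.54] F [-0.5 -0.6 -3.4] M [0.11 0.24 0.05] w 0.0295 q [ 0.5   0.54 -0.78  1.51  0.39  1.25  1.01]
tool units [-0.011  0.003  0.922] rz -0.0002
```

```bash
python3 -m handwheel '[[0.01,0,0.06,0,0,0],[0,0,0,0,0,0]]'; python3 go.py .6135 -.0498 .25 167.6; python3 -m handwheel '[[0,0,0.06,0,0,0],[0,0,0,0,0,0]]'; python3 go.py .6135 -.0498 .25 167.6
```

```text
clock: 17.0
position: [0.6132, -0.0497, 0.2719]
tool_rot: [3.141, 0.001, 2.924]
force: [-0.9, -0.2, 2.0]
grip_width: 0.0295
clock 17.0 P [ 0.6132 -0.0497  0.2719] rpy [1.7999e+02 4.0000e-02 1.6754e+02] F [-0.9 -0.2  2. ] M [-0.01  0.09 -0.  ] w 0.0295 q [ 0.5   0.54 -0.78  1.52  0.39  1.25  1.01]
tool units [-0.014 -0.     0.875] rz -0.0002
clock: 17.25
position: [0.6132, -0.0497, 0.2704]
tool_rot: [3.141, 0.001, 2.924]
force: [0.1, -0.0, 2.1]
grip_width: 0.0293
clock 17.25 P [ 0.6132 -0.0497  0.2704] rpy [1.7999e+02 4.0000e-02 1.6754e+02] F [ 0.1 -0.   2.1] M [0.12 0.07 0.02] w 0.0293 q [ 0.5   0.54 -0.78  1.52  0.4   1.24  1.01]
tool units [-0.015 -0.002  0.815] rz -0.0002
```

```bash
python3 -m handwheel '[[0,0,0.06,0,0,0],[0,0,0,0,0,0]]'; python3 -m handwheel '[[0,0,0.06,0,0,0],[0,0,0,0,0,0]]'; python3 go.py .6135 -.0498 .25 167.6
```

```text
clock: 17.5
position: [0.613, -0.0497, 0.2686]
tool_rot: [3.141, 0.0, 2.924]
force: [0.2, 0.5, 1.5]
grip_width: 0.0295
clock: 17.75
position: [0.6129, -0.0498, 0.2668]
tool_rot: [3.142, -0.0, 2.924]
force: [1.4, 1.2, -2.1]
grip_width: 0.0294
clock 17.75 P [ 0.6129 -0.0498  0.2668] rpy [ 1.8000e+02 -1.0000e-02  1.6755e+02] F [ 1.4  1.2 -2.1] M [ 0.1  -0.31 -0.06] w 0.0294 q [ 0.5   0.55 -0.78  1.52  0.4   1.24  1.01]
tool units [-0.024  0.004  0.672] rz -0.0001
```

```bash
python3 -m handwheel '[[0,0,0.08,0,0,0],[0,0,0,0,0,0]]'; python3 -m handwheel '[[0,0,0.08,0,0,0],[0,0,0,0,0,0]]'; python3 go.py .6135 -.0498 .25 167.6
```

```text
clock: 18.0
position: [0.6128, -0.0498, 0.2647]
tool_rot: [-3.142, -0.0, 2.924]
force: [0.4, 0.2, -1.3]
grip_width: 0.0295
clock: 18.25
position: [0.6128, -0.0498, 0.2628]
tool_rot: [-3.142, -0.0, 2.924]
force: [1.2, 0.2, -1.9]
grip_width: 0.0293
clock 18.25 P [ 0.6128 -0.0498  0.2628] rpy [-1.8000e+02 -2.0000e-02  1.6755e+02] F [ 1.2  0.2 -1.9] M [ 0.01 -0.38 -0.06] w 0.0293 q [ 0.5   0.55 -0.78  1.53  0.4   1.23  1.01]
tool units [-0.026  0.006  0.511] rz -0.0002
```

```bash
python3 -m handwheel '[[-0.01,0,0.08,0,0,0],[0,0,0.08,0,0,0],[0,0,0,0,0,0]]'; python3 -m handwheel '[[0,0,0.08,0,0,0],[0,0,0.08,0,0,0],[0,0,0,0,0,0]]'; python3 go.py .6135 -.0498 .25 167.6
```

```text
clock: 18.62
position: [0.613, -0.0498, 0.2587]
tool_rot: [-3.142, -0.001, 2.924]
force: [1.5, 0.5, -0.5]
grip_width: 0.029
clock: 19.0
position: [0.6129, -0.0499, 0.2543]
tool_rot: [-3.142, -0.001, 2.924]
force: [2.3, 0.5, -8.7]
grip_width: 0.0293
clock 19.0 P [ 0.6129 -0.0499  0.2543] rpy [-1.8000e+02 -5.0000e-02  1.6755e+02] F [ 2.3  0.5 -8.7] M [ 0.06 -0.47 -0.06] w 0.0293 q [ 0.49  0.56 -0.78  1.54  0.41  1.21  1.  ]
tool units [-0.022  0.008  0.173] rz -0.0001
```

```bash
python3 -m handwheel '[[-0.01,0,0.06,0,0,0],[0,0,0.04,0,0,0],[0,0,0,0,0,0]]'; python3 go.py .6135 -.0498 .25 167.6; python3 -m handwheel '[[0,0,0.03,0,0,0],[0,0,0,0,0,0]]'; python3 go.py .6135 -.0498 .25 167.6
```

```text
clock: 19.38
position: [0.6131, -0.0499, 0.2522]
tool_rot: [-3.141, -0.001, 2.924]
force: [-1.0, 0.7, -8.5]
grip_width: 0.029
clock 19.38 P [ 0.6131 -0.0499  0.2522] rpy [-1.7999e+02 -5.0000e-02  1.6755e+02] F [-1.   0.7 -8.5] M [ 0.04  0.1  -0.03] w 0.029 q [ 0.49  0.56 -0.78  1.54  0.41  1.21  1.  ]
tool units [-0.013  0.006  0.088] rz -0.0001
clock: 19.62
position: [0.6133, -0.0498, 0.2518]
tool_rot: [-3.142, -0.0, 2.924]
force: [-2.6, -0.2, -4.9]
grip_width: 0.0295
clock 19.62 P [ 0.6133 -0.0498  0.2518] rpy [-1.7999e+02 -2.0000e-02  1.6755e+02] F [-2.6 -0.2 -4.9] M [0.02 0.48 0.  ] w 0.0295 q [ 0.49  0.56 -0.78  1.54  0.41  1.21  1.  ]
tool units [-0.009  0.003  0.072] rz -0.0001
```

```bash
python3 -m handwheel '[[0.01,0,0.02,0,0,0],[0,0,0,0,0,0]]'; python3 -m handwheel '[[0.0,0,0.02,0,0,0],[0,0,0,0,0,0]]'; python3 go.py .6135 -.0498 .25 167.6
```

```text
clock: 19.88
position: [0.6132, -0.0498, 0.2514]
tool_rot: [3.142, 0.0, 2.924]
force: [-1.2, -0.4, -4.8]
grip_width: 0.0295
clock: 20.12
position: [0.6132, -0.0497, 0.2509]
tool_rot: [3.142, 0.0, 2.924]
force: [-2.2, 1.4, -2.7]
grip_width: 0.0292
clock 20.12 P [ 0.6132 -0.0497  0.2509] rpy [179.99   0.   167.55] F [-2.2  1.4 -2.7] M [0.09 0.43 0.02] w 0.0292 q [ 0.49  0.56 -0.78  1.54  0.41  1.21  1.  ]
tool units [-0.013  0.     0.035] rz -0.0002
```

```bash
python3 -m handwheel '[[0.01,0,0.02,0,0,0],[0,0,0,0,0,0]]'; python3 -m handwheel '[[0.0,0,0.02,0,0,0],[0,0,0,0,0,0]]'; python3 -m handwheel '[[0.0,0,0.02,0,0,0],[0,0,0,0,0,0]]'; python3 go.py .6135 -.0498 .25 167.6
```

```text
clock: 20.38
position: [0.613, -0.0497, 0.2504]
tool_rot: [3.141, 0.0, 2.924]
force: [-0.5, 0.7, -3.5]
grip_width: 0.0289
clock: 20.62
position: [0.6131, -0.0497, 0.25]
tool_rot: [3.142, 0.0, 2.924]
force: [-0.2, 0.2, -0.3]
grip_width: 0.0288
clock: 20.88
position: [0.6132, -0.0497, 0.25]
tool_rot: [3.142, 0.001, 2.924]
force: [-1.8, -1.3, 6.9]
grip_width: 0.0291
clock 20.88 P [ 0.6132 -0.0497  0.25  ] rpy [1.8000e+02 5.0000e-02 1.6754e+02] F [-1.8 -1.3  6.9] M [-0.09  0.61 -0.04] w 0.0291 q [ 0.49  0.56 -0.78  1.55  0.41  1.2   1.  ]
tool units [-0.013 -0.002 -0.   ] rz -0.0002
```

Seated: z has stalled at the predicted height and the push rises sharply, after a clear downward draw at the click. Now I'll turn it clockwise, adding the small y shift for the offset grip.

```bash
python3 -m handwheel '[[0,0,0.01,0,0,0],[0,0,0,0,0,0],[0,0,-0.02,0,0,0],[0,0,0,0,0,0]]'; python3 go.py .6135 -.0498 .25 118.2; python3 -m handwheel '[[0,0.006,0,0,0,0.01],[0,0.006,0,0,0,0.01],[0,0.006,0,0,0,0.01],[0,0.006,0,0,0,0.01],[0,0,0,0,0,0]]';python3 go.py .6135 -.0498 .25 118.2
```

```text
clock: 21.38
position: [0.6131, -0.0497, 0.25]
tool_rot: [3.142, 0.001, 2.924]
force: [-2.8, -0.6, 5.7]
grip_width: 0.0291
clock 21.38 P [ 0.6131 -0.0497  0.25  ] rpy [1.8000e+02 4.0000e-02 1.6754e+02] F [-2.8 -0.6  5.7] M [-0.05  0.47  0.  ] w 0.0291 q [ 0.49  0.56 -0.78  1.55  0.41  1.2   1.  ]
tool units [-0.015 -0.    -0.002] rz 0.1371
clock: 22.0
position: [0.6132, -0.0491, 0.25]
tool_rot: [-3.142, 0.0, 2.672]
force: [-3.4, -0.1, 6.3]
grip_width: 0.0295
clock 22.0 P [ 0.6132 -0.0491  0.25  ] rpy [-1.8000e+02  2.0000e-02  1.5309e+02] F [-3.4 -0.1  6.3] M [-0.09  0.64 -0.04] w 0.0295 q [ 0.46  0.54 -0.72  1.55  0.38  1.19  0.77]
tool units [-0.023 -0.019 -0.002] rz 0.0969
```

```bash
python3 -m handwheel '[[0.02,0.006,0,0,0,0.01],[0.01,0.006,0,0,0,0.01],[0,0.006,0,0,0,0.01],[0,0.006,0,0,0,0.01],[0,0.006,0,0,0,0.01],[0,0,0,0,0,0]]';python3 go.py .6135 -.0498 .25 118.2
```

```text
clock: 22.75
position: [0.6132, -0.0483, 0.2499]
tool_rot: [3.141, 0.001, 2.359]
force: [0.1, -0.1, 5.2]
grip_width: 0.0288
clock 22.75 P [ 0.6132 -0.0483  0.2499] rpy [1.7998e+02 5.0000e-02 1.3516e+02] F [ 0.1 -0.1  5.2] M [-0.36 -0.02 -0.03] w 0.0288 q [ 0.41  0.53 -0.65  1.55  0.34  1.18  0.49]
tool units [-0.05  -0.035 -0.003] rz 0.0471
```

```bash
python3 -m handwheel '[[0,0.006,0,0,0,0.01],[0,0.006,0,0,0,0.01],[0,0,0,0,0,0]]';python3 go.py .6135 -.0498 .25 118.2; python3 -m handwheel '[[0,0.004,0,0,0,0.006],[0,0,0,0,0,0]]';python3 go.py .6135 -.0498 .25 118.2
```

```text
clock: 23.12
position: [0.6135, -0.0481, 0.2499]
tool_rot: [3.141, 0.001, 2.234]
force: [0.9, -0.6, 5.9]
grip_width: 0.0295
clock 23.12 P [ 0.6135 -0.0481  0.2499] rpy [1.7996e+02 5.0000e-02 1.2798e+02] F [ 0.9 -0.6  5.9] M [-0.3  -0.02  0.03] w 0.0295 q [ 0.4   0.52 -0.62  1.55  0.32  1.17  0.38]
tool units [-0.054 -0.041 -0.002] rz 0.0272
clock: 23.38
position: [0.6136, -0.048, 0.2499]
tool_rot: [3.141, 0.001, 2.196]
force: [0.2, -0.6, 6.2]
grip_width: 0.0291
clock 23.38 P [ 0.6136 -0.048   0.2499] rpy [1.7996e+02 4.0000e-02 1.2585e+02] F [ 0.2 -0.6  6.2] M [-0.22 -0.01 -0.01] w 0.0291 q [ 0.39  0.52 -0.61  1.55  0.32  1.17  0.34]
tool units [-0.057 -0.044 -0.002] rz 0.0212
```

```bash
python3 -m handwheel '[[0,0.002,0,0,0,0.004],[0,0,0,0,0,0]]';python3 go.py .6135 -.0498 .25 118.2; python3 -m handwheel '[[0,0.002,0,0,0,0.003],[0,0,0,0,0,0]]';python3 go.py .6135 -.0498 .25 118.2
```

```text
clock: 23.62
position: [0.6136, -0.048, 0.2499]
tool_rot: [3.141, 0.001, 2.171]
force: [-0.3, -0.9, 6.1]
grip_width: 0.0294
clock 23.62 P [ 0.6136 -0.048   0.2499] rpy [1.7996e+02 4.0000e-02 1.2442e+02] F [-0.3 -0.9  6.1] M [-0.25 -0.03 -0.02] w 0.0294 q [ 0.39  0.52 -0.61  1.55  0.31  1.17  0.32]
tool units [-0.057 -0.044 -0.002] rz 0.0173
clock: 23.88
position: [0.6137, -0.048, 0.2499]
tool_rot: [3.141, 0.001, 2.153]
force: [0.8, -1.3, 5.4]
grip_width: 0.0296
clock 23.88 P [ 0.6137 -0.048   0.2499] rpy [1.7995e+02 4.0000e-02 1.2334e+02] F [ 0.8 -1.3  5.4] M [-0.26  0.   -0.  ] w 0.0296 q [ 0.38  0.52 -0.6   1.55  0.31  1.17  0.3 ]
tool units [-0.058 -0.046 -0.003] rz 0.0143
```

```bash
python3 -m handwheel '[[0,0.002,0,0,0,0.003]]'>/dev/null;python3 go.py .6135 -.0498 .25 118.2; python3 -m handwheel '[[0,0.002,0,0,0,0.003]]'>/dev/null;python3 go.py .6135 -.0498 .25 118.2;  python3 -m handwheel '[[0,0.002,0,0,0,0.003]]'>/dev/null;python3 go.py .6135 -.0498 .25 118.2
```

```text
clock 24.0 P [ 0.6137 -0.0479  0.2499] rpy [1.7995e+02 3.0000e-02 1.2227e+02] F [ 0.2 -1.   5.3] M [-0.18  0.03  0.04] w 0.0291 q [ 0.38  0.52 -0.6   1.55  0.31  1.17  0.29]
tool units [-0.06  -0.048 -0.002] rz 0.0113
clock 24.12 P [ 0.6137 -0.0479  0.25  ] rpy [1.7995e+02 4.0000e-02 1.2117e+02] F [ 0.9 -0.3  6. ] M [-0.23 -0.03  0.1 ] w 0.0292 q [ 0.38  0.52 -0.59  1.55  0.31  1.17  0.27]
tool units [-0.06  -0.048 -0.002] rz 0.0082
clock 24.25 P [ 0.6138 -0.0479  0.25  ] rpy [1.7995e+02 4.0000e-02 1.2009e+02] F [ 1.2 -1.   6. ] M [-0.21 -0.05  0.02] w 0.0292 q [ 0.38  0.52 -0.59  1.55  0.3   1.16  0.25]
tool units [-0.061 -0.049 -0.002] rz 0.0052
```

```bash
python3 -m handwheel '[[0,0.002,0,0,0,0.003]]'>/dev/null;python3 go.py .6135 -.0498 .25 118.2; python3 -m handwheel '[[0,0.002,0,0,0,0.003]]'>/dev/null;python3 go.py .6135 -.0498 .25 118.2;  python3 -m handwheel '[[0,0.002,0,0,0,0.003]]'>/dev/null;python3 go.py .6135 -.0498 .25 118.2
```

```text
clock 24.38 P [ 0.6138 -0.0478  0.2499] rpy [1.7995e+02 3.0000e-02 1.1901e+02] F [ 0.5 -1.4  5.7] M [-0.14 -0.06  0.  ] w 0.0292 q [ 0.37  0.52 -0.58  1.55  0.3   1.16  0.24]
tool units [-0.062 -0.05  -0.003] rz 0.0022
clock 24.5 P [ 0.6139 -0.0478  0.2499] rpy [1.7995e+02 3.0000e-02 1.1793e+02] F [ 0.4 -1.5  6.2] M [-0.23 -0.04  0.06] w 0.029 q [ 0.37  0.51 -0.58  1.55  0.3   1.16  0.22]
tool units [-0.063 -0.05  -0.002] rz -0.0008
clock 24.62 P [ 0.6139 -0.0478  0.2499] rpy [1.7995e+02 3.0000e-02 1.1685e+02] F [ 0.4 -1.4  6.1] M [-0.15 -0.06  0.07] w 0.0292 q [ 0.37  0.51 -0.58  1.55  0.3   1.16  0.2 ]
tool units [-0.064 -0.052 -0.003] rz -0.0038
```

```bash
python3 -m handwheel '[[0,0.002,0,0,0,0.003]]'>/dev/null;python3 go.py .6135 -.0498 .25 118.2; python3 -m handwheel '[[0,0.002,0,0,0,0.003]]'>/dev/null;python3 go.py .6135 -.0498 .25 118.2
```

```text
clock 24.75 P [ 0.614  -0.0477  0.2499] rpy [1.7995e+02 3.0000e-02 1.1577e+02] F [ 1.  -0.6  5.6] M [-0.21 -0.1   0.01] w 0.0292 q [ 0.36  0.51 -0.57  1.55  0.29  1.16  0.18]
tool units [-0.066 -0.053 -0.002] rz -0.0068
clock 24.88 P [ 0.614  -0.0477  0.2499] rpy [1.7995e+02 3.0000e-02 1.1469e+02] F [-0.4 -0.9  6.1] M [-0.16 -0.04  0.08] w 0.0294 q [ 0.36  0.51 -0.57  1.55  0.29  1.16  0.17]
tool units [-0.066 -0.053 -0.002] rz -0.0098
```

```bash
python3 -m handwheel '[[0,0.002,0,0,0,0.003]]'>/dev/null;python3 go.py .6135 -.0498 .25 118.2; python3 -m handwheel '[[0,0.002,0,0,0,0.003]]'>/dev/null;python3 go.py .6135 -.0498 .25 118.2; python3 - <<'E'
from h import *
p=snap("wrist","w10.png"); a=cv2.imread("pics/w7.png")
cv2.imwrite("pics/cmp2.png",np.hstack([a[0:340,180:380],p["pixels"][0:340,180:380]]))
E
```

```text
clock 25.0 P [ 0.6141 -0.0477  0.2499] rpy [1.7995e+02 3.0000e-02 1.1361e+02] F [ 0.4 -2.1  5. ] M [-0.21 -0.06  0.13] w 0.0291 q [ 0.36  0.51 -0.56  1.55  0.29  1.16  0.15]
tool units [-0.067 -0.054 -0.002] rz -0.0128
clock 25.12 P [ 0.6141 -0.0477  0.25  ] rpy [1.7994e+02 3.0000e-02 1.1253e+02] F [-0.4  0.   5.3] M [-0.23 -0.06  0.12] w 0.0294 q [ 0.36  0.51 -0.56  1.55  0.29  1.16  0.13]
tool units [-0.068 -0.055 -0.001] rz -0.0158
```

View pics/cmp2.png

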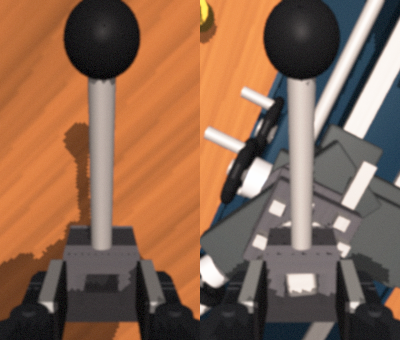

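```bash
python3 -m handwheel '[[0,0.001,0,0,0,0.002]]'>/dev/null;python3 go.py .6135 -.0498 .25 118.2|head -1; python3 -m handwheel '[[0,0.001,0,0,0,0.002]]'>/dev/null;python3 go.py .6135 -.0498 .25 118.2|head -1;python3 -m handwheel '[[0,0,0,0,0,0]]'>/dev/null;python3 go.py .6135 -.0498 .25 118.2|head -1
```

```text
clock 25.3 P [ 0.6141 -0.0477  0.2499] rpy [1.7994e+02 3.0000e-02 1.1183e+02] F [ 0.1 -1.1  5. ] M [-0.22 -0.06  0.14] w 0.0295 q [ 0.35  0.51 -0.56  1.55  0.29  1.16  0.12]
clock 25.43 P [ 0.6142 -0.0477  0.2499] rpy [1.7994e+02 3.0000e-02 1.1111e+02] F [ 0.4 -1.1  5.5] M [-0.24 -0.06  0.23] w 0.0292 q [ 0.35  0.51 -0.55  1.55  0.28  1.16  0.11]
clock 25.55 P [ 0.6141 -0.0477  0.2499] rpy [1.7995e+02 3.0000e-02 1.1112e+02] F [ 0.  -0.5  5.1] M [-0.25 -0.08  0.2 ] w 0.0291 q [ 0.35  0.51 -0.55  1.55  0.28  1.16  0.11]
```

```bash
python3 -m handwheel '[[0,0.001,0,0,0,0.002]]'>/dev/null;python3 go.py .6135 -.0498 .25 118.2|head -1; python3 -m handwheel '[[0,0.001,0,0,0,0.002]]'>/dev/null;python3 go.py .6135 -.0498 .25 118.2|head -1;python3 -m handwheel '[[0,0,0,0,0,0]]'>/dev/null;python3 go.py .6135 -.0498 .25 118.2|head -1; python3 - <<'E'
from h import *
p=snap("wrist","w11.png"); np.save("w11.npy",np.array([p],dtype=object),allow_pickle=True)
cv2.imwrite("pics/w11c.png",cv2.resize(p["pixels"][150:340,180:380],None,fx=3,fy=3,interpolation=cv2.INTER_CUBIC))
E
```

```text
clock 25.68 P [ 0.6142 -0.0477  0.25  ] rpy [1.7995e+02 3.0000e-02 1.1040e+02] F [ 1.1 -0.3  5.5] M [-0.25 -0.11  0.24] w 0.0297 q [ 0.35  0.51 -0.55  1.55  0.28  1.16  0.1 ]
clock 25.8 P [ 0.6142 -0.0477  0.2499] rpy [1.7995e+02 3.0000e-02 1.0967e+02] F [ 1.  -1.2  4.8] M [-0.21 -0.1   0.37] w 0.0295 q [ 0.35  0.51 -0.55  1.55  0.28  1.16  0.09]
clock 25.93 P [ 0.6142 -0.0476  0.25  ] rpy [1.7994e+02 3.0000e-02 1.0969e+02] F [ 0.2 -1.3  5.3] M [-0.25 -0.15  0.25] w 0.0293 q [ 0.35  0.51 -0.55  1.55  0.28  1.16  0.09]
```

View pics/w11c.png

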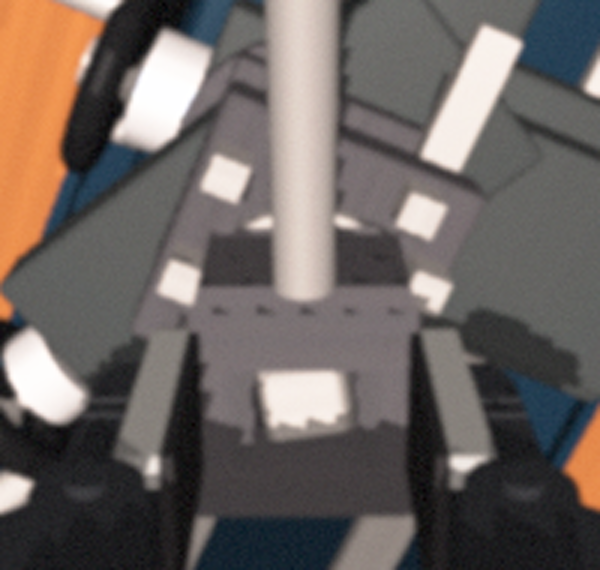

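```bash
python3 - <<'E'
from h import *
p=np.load("w11.npy",allow_pickle=True)[0]
a=lambda v:np.degrees(np.arctan2(v[1],v[0]))
g=lambda u,v,z:atz(p,(180+u/3-.5,150+v/3-.5),z)
A,B,C=g(233,85,.21),g(485,190,.21),g(140,322,.21)
print(A,B,C,np.linalg.norm(B-A),a(B-A),a(C-A))
# nut top edges in hole, z=.279
for q in [((258,375),(348,371)),((258,375),(268,436)),((348,371),(353,430)),((268,438),(352,430))]:
    print(a(g(*q[1],.278)-g(*q[0],.278)))
# head front edge z=.283
print("head",a(g(425,308,.283)-g(195,308,.283)), a(g(405,515,.283)-g(205,515,.283)))
E
```

```text
[ 0.59026902 -0.02314524  0.21      ] [ 0.64591316 -0.02653833  0.21      ] [ 0.58797483 -0.07856381  0.21      ] 0.05574749950868496 -3.4894810755205827 -92.37055067414828
22.462109841019696
-62.61792347237694
-65.26043161873345
25.772448089741268
head 19.650909206406357 19.632679764461088
```

The torque began rising at head yaw ≈114°, the angle predicted for the nut's stop plus the square's play. It is now about 0.3 N m, so the nut is tight. I'll ease off a little, let go and retreat.

```bash
python3 -m handwheel '[[0,-0.003,0,0,0,-0.004],[0,-0.003,0,0,0,-0.004],[0,0,0,0,0,0]]'>/dev/null;python3 go.py .6135 -.0498 .25 118.2|head -1; python3 -m handwheel '[[0,0,0,0,0,0],[0,0,0,0,0,0],[0,0,0,0,0,0],[0,0,0,0,0,0],[0,0,0,0,0,0],[0,0,0,0,0,0]]' -1; python3 go.py .6135 -.0498 .25 118.2|head -1; python3 - <<'E'
from h import *
p=snap("wrist","w12.png")
E
```

```text
clock 26.35 P [ 0.6141 -0.0477  0.2499] rpy [1.7994e+02 3.0000e-02 1.1259e+02] F [ 0.7 -1.5  6.2] M [-0.23 -0.15  0.1 ] w 0.0292 q [ 0.36  0.51 -0.56  1.55  0.29  1.16  0.13]
clock: 27.1
position: [0.6137, -0.0477, 0.2496]
tool_rot: [-3.142, -0.0, 1.963]
force: [0.6, 0.2, -0.2]
grip_width: 0.0852
clock 27.1 P [ 0.6137 -0.0477  0.2496] rpy [-180.     -0.    112.47] F [ 0.6  0.2 -0.2] M [-0.03 -0.04  0.03] w 0.0852 q [ 0.36  0.51 -0.56  1.55  0.29  1.16  0.13]
```

View pics/w12.png

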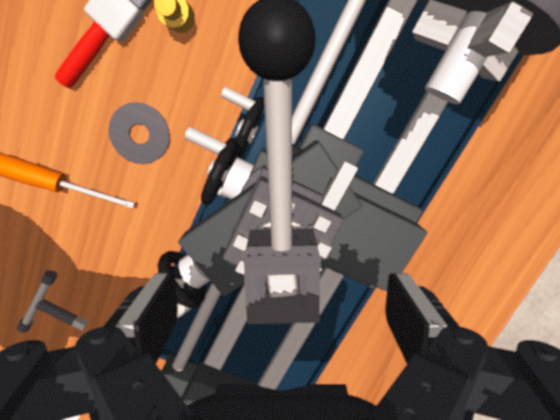

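```bash
python3 -m handwheel '[[0,0,-0.4,0,0,0],[0,0,-0.8,0,0,0],[0,0,-1,0,0,0],[0,0,-1,0,0,0],[0,0,-1,0,0,0],[-1,0,-1,0,0,0],[-1,0,0,0,0,0],[0,0,0,0,0,0]]'; python3 - <<'E'
from h import *
p=snap("wrist","w13.png");np.save("w13.npy",np.array([p],dtype=object),allow_pickle=True)
b=snap("side","d13.png"); a=snap("scene","s13.png")
c=proj(p,[[.6155,-.0503,.283]])[0].astype(int);print(c)
x0,y0=c[0]-60,max(0,c[1]-60); print(x0,y0)
cv2.imwrite("pics/w13c.png",cv2.resize(p["pixels"][y0:y0+120,x0:x0+120],None,fx=5,fy=5,interpolation=cv2.INTER_CUBIC))
N=[.6155,-.0503,.279]
cv2.imwrite("pics/d13c.png",np.hstack([crop(b,proj(b,[N])[0],35,5),crop(a,proj(a,[N])[0],35,5)]))
E
```

```text
clock: 28.15
position: [0.633, -0.0961, 0.379]
tool_rot: [-3.141, 0.0, 1.96]
force: [0.2, 0.3, -0.5]
grip_width: 0.0854
[282 137]
222 77
```

View pics/w13c.png

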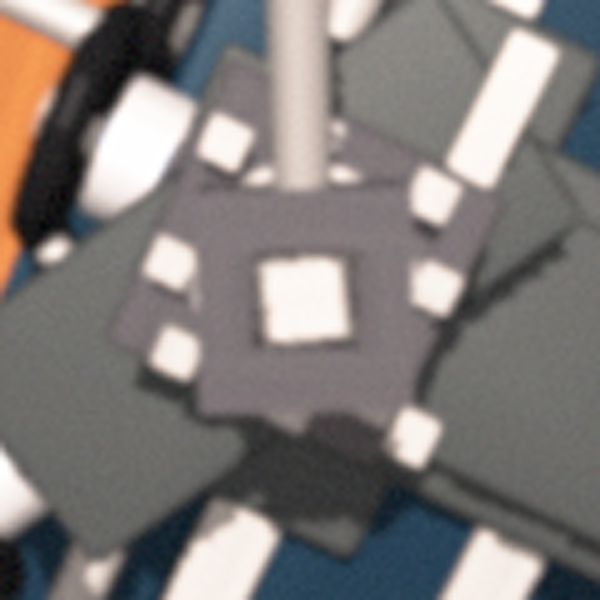

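View pics/d13c.png

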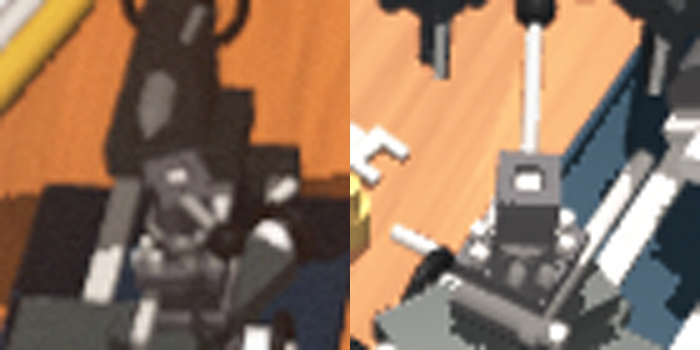

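```bash
python3 - <<'E'
from h import *
p=np.load("w13.npy",allow_pickle=True)[0]
a=lambda v:np.degrees(np.arctan2(v[1],v[0]))
g=lambda q,z:atz(p,(222+q[0]/5-.5,77+q[1]/5-.5),z)
A,B,C=g((233,45),.21),g((502,192),.21),g((110,340),.21)
print("post",np.linalg.norm(B-A),np.linalg.norm(C-A),a(B-A),a(C-A)+90)
for z,n,Q in ((.278,"nut",[(258,262),(345,256),(353,338),(269,347)]),(.283,"head",[(200,190),(410,185),(420,412),(198,412)])):
    W=[g(q,z) for q in Q]; print(n,[round(a(W[i+1]-W[i])+90*i,1) for i in range(3)],round(a(W[2]-W[3]),1),np.mean(W,0),[round(1e3*np.linalg.norm(W[i]-W[i-1]),1) for i in range(4)])
k=proj(p,[[.6155+.095*np.cos(np.radians(t)),-.0503+.095*np.sin(np.radians(t)),.304] for t in (110,115,120)]);print(k)
E
```

```text
post 0.055214154419416836 0.057386478919404516 -5.132493317667384 -2.009103578851196
nut [np.float64(26.2), np.float64(28.5), np.float64(28.4)] 28.4 [ 0.6152747 -0.0499078  0.278    ] [np.float64(12.6), np.float64(12.9), np.float64(12.1), np.float64(12.7)]
head [np.float64(23.6), np.float64(26.0), np.float64(22.3)] 22.3 [ 0.6152165  -0.04952862  0.283     ] [np.float64(32.0), np.float64(30.2), np.float64(32.7), np.float64(33.1)]
[[289.6411117  -19.52965628]
 [275.78698558 -19.47485688]
 [262.00999363 -18.03995247]]
```

View pics/w13.png

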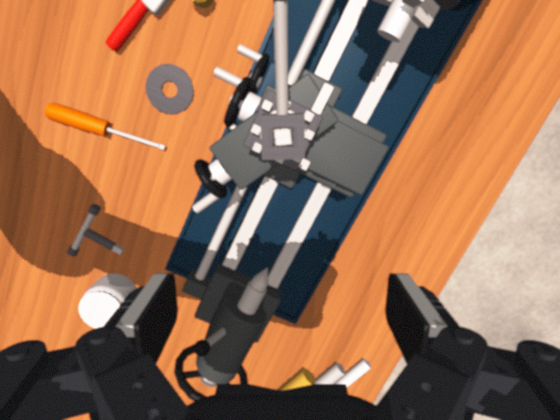

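The nut's square is now about 58° (1.02 rad) clockwise of the post's sides, against the stop at 1.0. The head is concentric with the nut and the gripper is clear. Handing in.

```bash
python3 - <<'E'
from h import *
print(bot.job_done()); s=bot.observe(); print(s["clock"],s["force"])
E
```

```text
the job is handed in; nothing more can be done
None
the job is handed in; nothing more can be done
```

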